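# Stow the label scraper in its slanted rack and lock it with the keeper

### The job

Put the label scraper that lies on the bench away in the empty slot of the slanted rack: slide it in blade first, handle top facing up as it lies now, until it is fully home with the handle's shoulder against the slot's mouth. Then swing the rack's wire keeper over, from behind towards the handle ends, until it sits on its stop behind the handles, and leave it there. Leave the label roll, the bottle and the blue bin standing where they are.

Things in the scene. Friction and masses are not known exactly. Their poses are not given: they have to be found in the camera images.
- scraper: Label scraper lying flat on the bench, the only loose one, 140 g: black handle 104 long (x), 24 wide (y), 24 high (z); steel blade 75 long, 56 wide, 4 thick, flush with the handle's underside (z 0 to 4 mm); centre of mass at x 20 mm. Origin: centre of the handle's underside; x towards the blade, z out of its top. Handle x -52 to 52 mm, blade 52 to 127 mm.
- shoulder (a point): Point on the scraper where the blade leaves the handle, at half the blade's thickness: (52, 0, 2) mm in the scraper's frame, with its axes.
- slot_mouth (a point): Mouth centre of the empty slot. x points into it, 40 degrees below level and to the rack's rear; y along its width; z square to both, up and rearward. Slot 62 wide (y), 9 high (z -4.5 to 4.5 mm), 81 deep; 10 mm lead-in flares at sides and top; the floor runs out 12 mm before the mouth as a ledge. Home: handle shoulder on the mouth face (x = 0) above the slot, blade on or near the slot floor.
- rack: Fixed aluminium base 140 x 276 x 10 mm of the rack; origin on the bench under the middle slot's mouth; z up, y along the row, front faces -x. On it, at y = -84, 0, 84 mm, stand three like grey slotted blocks 78 wide, slots dipping 40 degrees to the rear, mouths 82 mm above the bench. End posts at y = -129 and 129 mm carry the keeper.
- slot_empty: The grey block with the empty slot, in any of the three places; origin: centre of its underside, 72 mm below the slot mouth, 10 mm above the bench; axes as the rack's.
- slot_full_a: A like block holding a stowed scraper (all fixed, same size as the loose one), whose handle stands out of the mouth forward and 40 degrees up, 104 mm long. Origin as slot_empty's.
- slot_full_b: The other block holding a stowed scraper; as slot_full_a.
- keeper (a joint): Angle of the wire keeper, a steel bail hinged on the end posts: 0 closed on its stop, its cross bar then close behind the handle ends of home scrapers; grows as it swings up and to the rear, to 1.7 rad. Starts open, leaning rearward. A stiff hinge (about 0.16 N m): stays where it is left.
- keeper_bar (a point): Middle of the keeper's cross bar: round steel, 12 mm thick, 274 mm long along the rack's y, 116 mm from the hinge axis. When closed it is 89 mm in front of and 75 mm above the hinge axis (40 degrees up).
- keeper_hinge (a point): Point on the keeper's hinge axis (along the rack's y) in the middle of the rack, 88 mm above the bench, 5 mm behind the mouths.
- label_roll: Roll of white labels lying flat, 72 mm across, hole 38, 26 high; origin: centre of its underside. Loose; a bystander to be left where it stands.
- bottle: White bottle with black cap, 48 mm across, 130 high; origin: centre of its underside. Loose; a bystander to be left where it stands.
- bin: Blue open bin, 85 x 100 x 40 mm high; origin: centre of its underside. Loose; a bystander to be left where it stands.
Things that resemble listed ones, but are neither listed nor needed, are in the scene too. What is shaped like the scraper but brown or orange is not meant.

How it is judged:
By the outcome, as a careful person would: the job done as asked, in the order asked, and still so for the second after the job is handed in, with the robot touching nothing.
It also fails if it takes over 61 s, if anything falls off the work surface, if the arm or the gripper's body presses on something with over 40 N, if the wrist force passes 120 N, or if a joint passes its speed limit or range.

### The arm

A 6-joint arm with a two-finger parallel gripper is mounted at the origin on the work surface. World frame = base frame: x ahead of the robot, y to its left, z up, the work surface at z = 0. Lengths are in m, angles in rad, forces in N, time in s.
With the tool pointing down it reaches from about 0.375 to 0.975 m from the base axis. Payload 3.8 kg.
Tool frame: the origin (TCP) lies at the centre of the arm's flange, where the gripper is bolted on; the fingertips stand 173 mm ahead of it and the grasp point (between the pads) lies 155 mm ahead of it (bot.tip_reach is the distance from the TCP to the fingertips, in m); z points along the fingers, y is the line along which they close (so a half turn about z gives the same grasp; the last joint's range is limited). The gripper opens to 85 mm and grips with 20 to 120 N. Pads are 22 mm wide; open, the fingers measure 114 mm over their backs; the gripper's body (76 mm by 85 mm) begins 54 mm behind the grasp point. The pads swing forward as they close: fully open they stand 13 mm farther back than shut.
Start: joints at [-1.268, 0.264, 1.604, -0, 1.274, -0.037], TCP at [0.225, -0.636, 0.405] pointing down, gripper open.
Joint ranges: [-2.63, 2.63], [-0.94, 2.18], [0.31, 2.57], [-1.31, 4.45], [0, 2.66], [-2.55, 2.55]. Speed limits (rad/s): [2.57, 2.57, 3.14, 3.14, 3.14, 3.14].

### API

Orientations are given as a rotation vector (axis times angle).
In Python, from workcell import bot gives the robot as it stands.
- The arm moves only by the tool drive_tool, never from a script. Its arguments are lists of equal length, an entry for each row: "claw": the finger opening in mm, from 0 to 85.4; "slide": the shift along the world's x, y, z each as a share of 0.5 m, from -1 to 1, a list of three; "yaw": the turn about the world's z as a share of 180 degrees, from -1 to 1. A call has 1 to 8 rows; each row is the pose to reach, as a shift and turn from the pose commanded when the call began, turning the shorter way round; what a row does not reach only later rows make up. A row lasts 1/12 s, in which the tool goes at most 41.7 mm and 7.16 degrees, less where a joint would pass 70% of its speed; a pose out of reach is approached as far as the arm can. A call with a number of a shift or a turn outside -1 to 1 is refused whole. A call with a gripper value outside its range is refused whole. The fingers move at their own pace and stop on an object; "newtons" is the grip in N (left out, the last holds). Time passes only in rows, so rows that repeat a pose let the fingers close. It gives the time, the measured TCP pose, the force, the opening and the grip force at its end, in the units of the state.
- bot.read_state(): the state, without advancing time (a new reading comes with each control period).
- bot.read_camera(name): name is "side" or "top" or "wrist"; returns a dict with "color" (384x512x3 uint8, red, green, blue), "depth" (384x512 float32, m along the optical axis (not along the pixel's ray), 0 where there is no reading), "mtx" (3x3 intrinsics, pixels), "eye" and "rotation" of the camera in the world. Camera axes: x right, y up, looking along -z (the intrinsics and any distortion apply to the point x, -y, -z); pixel columns grow to the right and rows downward; lengths in m; the calibration is good to about 2 mm. A picture is of the moment at which its call begins.
- bot.finish_job(): hands the job in; it is judged then, once.
The state is a dict: "time": time; "q": joint angles; "joint_vel": joint speeds; "joint_torque": joint torques, N m; "tool_pos": TCP position; "tcp_rot": TCP orientation; "wrist_force": force on the tool from outside, world axes, zero at the start; "torque": the same for the moment, N m; "width": opening from 0.0 (shut) to 1.0 (fully open); "grip_force": force on a finger pad.
Only numpy, scipy, OpenCV 4.12 (cv2) and the standard library are available. Lean on these libraries where they do the work, as an engineer would, in place of code of your own. Each camera call takes 0.05 s, during which the arm holds its last target. There are 200 camera calls.

## Working session

There is one attempt and no reset: what is moved stays moved. The work goes in short steps, Python scripts to look and compute and a tool call to move; the robot and the scene stay as the last step left them, time stands still between calls to the robot, and variables do not carry over. Pictures are saved under pics/ and viewed, at most 12 in all, crops included, and the job is handed in when it is done.

Besides the shell and the picture viewer there is one more tool, called after "Emit:" as name([rows], argument=value, ...), one row to a line, values as JSON. drive_tool: Moves the arm, as the interface text tells. Shift numbers are shares of 0.5 m and turn numbers shares of 180 degrees, none past 1 either way. Its arguments: {"type":"object","properties":{"claw":{"type":"array","items":{"type":"number"}},"slide":{"type":"array","items":{"type":"array","items":{"type":"number"}}},"yaw":{"type":"array","items":{"type":"number"}},"newtons":{"type":"number"}},"required":["claw","slide","yaw"]}

```bash
mkdir -p pics; cat > h.py <<'E'
import numpy as np, cv2
from workcell import bot
def cam(n,save=None):
    c=bot.read_camera(n)
    if save: cv2.imwrite(f'pics/{save}.png',c['color'][...,::-1])
    return c
def ray(c,uv):
    uv=np.atleast_2d(np.asarray(uv,float)); K=c['mtx']
    d=np.c_[(uv[:,0]-K[0,2])/K[0,0],-(uv[:,1]-K[1,2])/K[1,1],-np.ones(len(uv))]
    return np.asarray(c['eye']),d@np.asarray(c['rotation']).T
def onz(c,uv,z):
    e,d=ray(c,uv); return e+d*((z-e[2])/d[:,2])[:,None]
def pts(c):  # depth cloud HxWx3
    h,w=c['depth'].shape; u,v=np.meshgrid(np.arange(w),np.arange(h))
    e,d=ray(c,np.c_[u.ravel(),v.ravel()])
    P=e+d*c['depth'].reshape(-1,1); P[c['depth'].ravel()==0]=np.nan
    return P.reshape(h,w,3)
E
python3 - <<'E'
from h import *
im=[]
for n in('top','side','wrist'):
    c=cam(n); im.append(c['color']); print(n,c['mtx'][0,0],c['eye'],np.round(c['rotation'],3).tolist(), c.keys())
    if n!='wrist': cv2.imwrite(f'pics/{n}.png',cv2.resize(c['color'][...,::-1],(800,600)))
print(bot.read_state())
E
```

```text
top 388.6659992186102 [ 0.32247346 -0.11800447  1.3933591 ] [0.114, -0.144, -1.552] dict_keys(['color', 'depth', 'mtx', 'eye', 'rotation'])
side 383.2094249248214 [ 0.4412031  -1.06560395  0.9422557 ] [0.854, -0.034, -0.115] dict_keys(['color', 'depth', 'mtx', 'eye', 'rotation'])
wrist 284.7318101962834 [ 0.28864812 -0.61331594  0.37262153] [-0.234, 0.167, -1.221] dict_keys(['color', 'depth', 'mtx', 'eye', 'rotation'])
{'time': 0.15, 'q': array([-1.26787058e+00,  2.64583251e-01,  1.60509322e+00, -3.85047056e-05,
        1.27372820e+00, -3.68835826e-02]), 'joint_vel': array([-0.00089971, -0.00473546, -0.0047113 , -0.00010474,  0.00025677,
        0.00061979]), 'joint_torque': array([ 2.16141643e-04, -5.15906024e+01, -3.67960417e+01, -1.28171346e-04,
        8.01106158e-03, -1.37252343e-05]), 'tool_pos': array([ 0.22490196, -0.63613535,  0.40362786]), 'tcp_rot': array([-3.09458815e+00, -5.30921465e-01,  4.34563730e-04]), 'wrist_force': array([ 0.41987387, -0.57470945,  0.68826733]), 'torque': array([-0.0145293 , -0.01195088, -0.01229214]), 'grip_force': 0.0, 'width': 0.9981740498818025}
```

View pics/top.png

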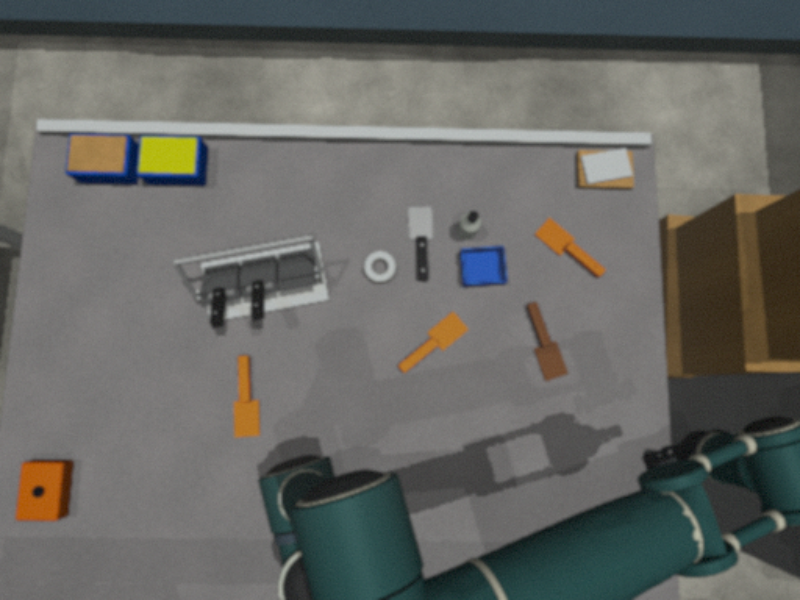

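View pics/side.png

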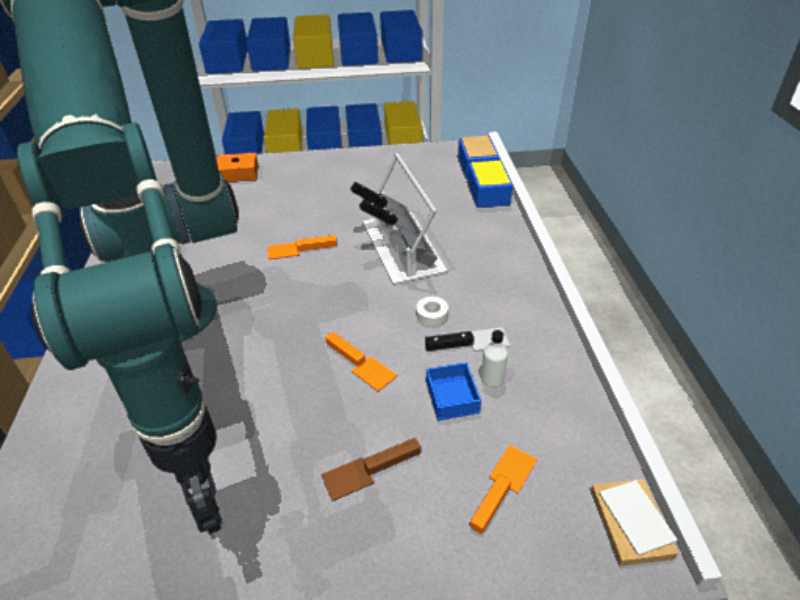

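The top view shows the black-handled scraper at (421,242), blade away from the robot, between roll (380,266) and bin/bottle. The rack is at (255,280) with its front towards the robot, and its empty slot is the right-hand one (296,265). The side view agrees, with the keeper open, leaning back.

```bash
sed -i "s/^def ray/R=lambda c: np.asarray(c['rotation']) if np.shape(c['rotation'])==(3,3) else cv2.Rodrigues(np.asarray(c['rotation'],float))[0]\ndef ray/; s/np.asarray(c\['rotation'\]).T$/R(c).T/" h.py
python3 - <<'E'
from h import *
c=cam('top'); s=cam('side')
hsv=cv2.cvtColor(c['color'],cv2.COLOR_RGB2HSV); P=pts(c)
def rect(m,z,name):
    n,l,st,_=cv2.connectedComponentsWithStats(m.astype(np.uint8))
    i=1+np.argmax(st[1:,4]); yx=np.argwhere(l==i)[:,::-1].astype(np.float32)
    W=onz(c,yx,z)[:,:2].astype(np.float32); r=cv2.minAreaRect(W*1000)
    print(name,st[i],np.round(W.mean(0),4),r,'z med',np.nanmedian(P[l==i][:,2]))
roi=np.zeros(P.shape[:2],bool); roi[125:185,255:283]=1
rect(roi&(hsv[...,2]<70),.024,'handle'); 
rect(roi&(hsv[...,2]>150)&(hsv[...,1]<60),.004,'blade')
b=(hsv[...,0]>105)&(hsv[...,0]<130)&(hsv[...,1]>150); r2=np.zeros_like(roi); r2[150:190,285:330]=1; rect(b&r2,.04,'bin')
r3=np.zeros_like(roi); r3[155:185,228:257]=1; rect(r3&(hsv[...,2]>170),.026,'roll')
# rack base: low white
for n,cc in(('top',c),('side',s)):
    Q=pts(cc); Z=Q[...,2]; k=(Q[...,0]>.3)&(Q[...,0]<.75)&(Q[...,1]>.0)&(Q[...,1]<.45)
    print(n,'bench z',np.nanmedian(Z[k]))
    m=k&(Z>.007)&(Z<.015); print(m.sum(),cv2.minAreaRect((Q[m][:,:2]*1000).astype(np.float32)))
    m=k&(Z>.13); print(m.sum(), np.nanmin(Q[m],0),np.nanmax(Q[m],0))
E
```

```text
handle [266 152   8  28 154] [ 0.6201 -0.1796] ((620.6224365234375, -179.83834838867188), (99.9812240600586, 22.668359756469727), 3.005901575088501) z med 0.022894463426276213
blade [262 133  15  20 252] [ 0.715  -0.1769] ((711.7308349609375, -177.80096435546875), (72.42912292480469, 51.748775482177734), 0.6758036613464355) z med 0.004037680384477271
bin [295 158  29  25 582] [ 0.6022 -0.3179] ((603.1397094726562, -319.1454162597656), (82.2735824584961, 96.70552062988281), 4.978730201721191) z med 0.0047027074534629065
roll [234 161  18  18 141] [ 0.6023 -0.0833] ((603.6470336914062, -82.61085510253906), (62.218353271484375, 60.97760772705078), 0.9599675536155701) z med 0.024925130541275875
top bench z 0.001090085629353088
866 ((532.5069580078125, 225.49258422851562), (436.8377380371094, 436.41143798828125), 2.8245692253112793)
695 [0.44334394 0.04179354 0.13014269] [0.6269709  0.32359829 0.20279583]
side bench z 0.002570018695599141
686 ((523.422607421875, 234.75787353515625), (412.57794189453125, 444.2630310058594), 89.83146667480469)
416 [0.44359764 0.03758724 0.13006747] [0.63081822 0.32577089 0.20246064]
```

Emit:
drive_tool([
  [0.36, 0.46, 0],
  [0.36, 0.46, 0],
  [0.36, 0.46, 0],
  [0.36, 0.46, 0],
  [0.36, 0.46, 0],
  [0.36, 0.46, 0],
  [0.36, 0.46, 0],
  [0.36, 0.46, 0],
], claw=[60, 60, 60, 60, 60, 60, 60, 60], yaw=[-0.097, -0.097, -0.097, -0.097, -0.097, -0.097, -0.097, -0.097])

```text
time: 0.92
tool_pos: [0.4084, -0.4012, 0.4047]
tcp_rot: [-3.138, -0.064, -0.004]
wrist_force: [-1.0, 0.0, 0.5]
width: 0.704
grip_force: 0.0
```

Emit:
drive_tool([
  [0.35, 0.45, 0],
  [0.35, 0.45, 0],
  [0.35, 0.45, 0],
  [0.35, 0.45, 0],
  [0.35, 0.45, 0],
  [0.35, 0.45, 0],
  [0.35, 0.45, 0],
  [0.35, 0.45, 0],
], claw=[60, 60, 60, 60, 60, 60, 60, 60], yaw=[0, 0, 0, 0, 0, 0, 0, 0])

```text
time: 1.58
tool_pos: [0.5829, -0.177, 0.4047]
tcp_rot: [-3.139, -0.063, -0.004]
wrist_force: [-0.1, -2.2, 0.7]
width: 0.703
grip_force: 0.0
```

```bash
python3 - <<'E'
from h import *
st=bot.read_state(); print(st['tool_pos'],st['tcp_rot'])
c=cam('wrist'); cv2.imwrite('pics/w1.png',c['color'][...,::-1])
P=pts(c); X,Y,Z=P[...,0],P[...,1],P[...,2]; v=cv2.cvtColor(c['color'],cv2.COLOR_RGB2HSV)[...,2]
near=(abs(Y+.178)<.05)&(X>.52)&(X<.82)
for nm,m in(('handle',near&(Z>.017)&(Z<.04)),('blade',near&(Z>.0015)&(Z<.012)&(v>140))):
    n,l,s,_=cv2.connectedComponentsWithStats(m.astype(np.uint8)); i=1+np.argmax(s[1:,4]); q=P[l==i]
    print(nm,s[i],cv2.minAreaRect((q[:,:2]*1000).astype(np.float32)),np.nanmedian(q[:,2]))
E
```

```text
[ 0.58290757 -0.17700396  0.40465322] [-3.13863269 -0.06281055 -0.00350565]
handle [ 255   91   21   87 1681] ((623.0219116210938, -182.63604736328125), (103.4439468383789, 23.890357971191406), 3.0293619632720947) 0.023870773655924438
blade [ 240   22   50   74 3270] ((711.5756225585938, -178.30487060546875), (79.97232818603516, 58.0965690612793), 3.8403358459472656) 0.004100183820155701
```

View pics/w1.png

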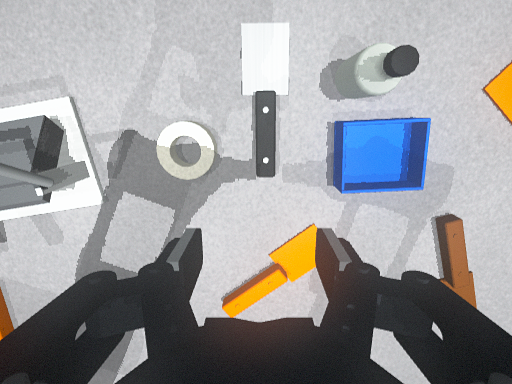

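Emit:
drive_tool([
  [0.014, -0.013, -0.05],
  [0.014, -0.013, -0.13],
  [0.014, -0.013, -0.21],
  [0.014, -0.013, -0.29],
  [0.014, -0.013, -0.36],
  [0.014, -0.013, -0.42],
  [0.014, -0.013, -0.455],
  [0.014, -0.013, -0.455],
], claw=[60, 60, 60, 60, 60, 60, 60, 60], yaw=[0.004, 0.004, 0.004, 0.004, 0.004, 0.004, 0.004, 0.004])

```text
time: 2.3
tool_pos: [0.5833, -0.1883, 0.1717]
tcp_rot: [-3.137, -0.073, 0.015]
wrist_force: [-1.4, -0.1, -0.4]
width: 0.703
grip_force: 0.0
```

Emit:
drive_tool([
  [0, 0, 0],
  [0, 0, 0],
  [0, 0, 0],
  [0, 0, 0],
  [0, 0, 0],
  [0, 0, 0],
  [0, 0, 0],
  [0, 0, 0],
], claw=[10, 10, 10, 10, 10, 10, 10, 10], yaw=[0, 0, 0, 0, 0, 0, 0, 0], newtons=30)

```text
time: 2.97
tool_pos: [0.5882, -0.1885, 0.1797]
tcp_rot: [3.139, 0.075, 0.006]
wrist_force: [-0.3, -1.5, 6.6]
width: 0.276
grip_force: 31.2
```

Emit:
drive_tool([
  [0, 0, 0.03],
  [0, 0, 0.08],
  [0, 0, 0.15],
  [0, 0, 0.22],
  [0, 0, 0.3],
  [0, 0, 0.38],
  [0, 0, 0.44],
  [0, 0, 0.44],
], claw=[10, 10, 10, 10, 10, 10, 10, 10], yaw=[0, 0, 0, 0, 0, 0, 0, 0])

```text
time: 3.63
tool_pos: [0.5889, -0.1884, 0.4071]
tcp_rot: [3.135, 0.075, 0.022]
wrist_force: [2.4, -0.6, -0.6]
width: 0.274
grip_force: 30.7
```

Emit:
drive_tool([
  [-0.05, 0.08, 0],
  [-0.1, 0.16, 0],
  [-0.17, 0.24, 0],
  [-0.25, 0.32, 0],
  [-0.3, 0.38, 0],
  [-0.35, 0.44, 0],
  [-0.37, 0.5, 0],
  [-0.37, 0.5, 0],
], claw=[10, 10, 10, 10, 10, 10, 10, 10], yaw=[0.03, 0.06, 0.06, 0.06, 0.06, 0.06, 0.06, 0.06])

```text
time: 4.3
tool_pos: [0.3987, 0.0643, 0.3964]
tcp_rot: [-3.118, -0.372, 0.002]
wrist_force: [0.4, 0.0, -0.8]
width: 0.273
grip_force: 32.2
```

```bash
python3 - <<'E'
from h import *
print(bot.read_state())
np.savez('rk.npz',**{n:pts(cam(n,'r_'+n)) for n in('top','side','wrist')})
d=np.load('rk.npz')
for n in d:
    Q=d[n]; X,Y,Z=Q[...,0],Q[...,1],Q[...,2]
    k=(X>.4)&(X<.68)&(Y>-.02)&(Y<.38)&np.isfinite(Z)
    h,e=np.histogram(Z[k],bins=np.arange(-.01,.3,.01)); print(n,h.tolist())
E
```

```text
{'time': 4.3, 'q': array([ 9.75579531e-02, -2.67090016e-01,  2.14956470e+00,  1.81215245e-03,
        1.26063499e+00,  1.43044456e+00]), 'joint_vel': array([ 0.52405028, -0.17566102,  0.12401099, -0.0356087 ,  0.01716766,
        0.49700238]), 'joint_torque': array([ -2.56778397, -22.11878657, -37.62585998,   0.13114092,
         0.04105423,  -0.2212558 ]), 'tool_pos': array([0.39872561, 0.06434392, 0.39638498]), 'tcp_rot': array([-3.11774909e+00, -3.71754121e-01,  2.32311019e-03]), 'wrist_force': array([ 0.36575695,  0.0268024 , -0.78041446]), 'torque': array([-0.04410619,  0.10141174,  0.05107004]), 'grip_force': 32.184768319129944, 'width': 0.273461151164803}
top [1715, 1863, 251, 3, 33, 158, 188, 221, 263, 337, 174, 51, 62, 57, 35, 16, 16, 18, 13, 26, 316, 16, 187, 185, 0, 0, 0, 0, 3, 1]
side [680, 1980, 488, 53, 52, 90, 103, 96, 128, 172, 112, 36, 42, 36, 41, 43, 63, 27, 16, 15, 135, 9, 50, 204, 81, 72, 10, 0, 15, 8]
wrist [9987, 12704, 1777, 14, 9, 3, 0, 21, 318, 1274, 244, 306, 592, 1350, 1532, 1904, 2453, 807, 0, 0, 0, 0, 2029, 6355, 2799, 8403, 567, 1058, 3557, 3086]
```

View pics/r_wrist.png

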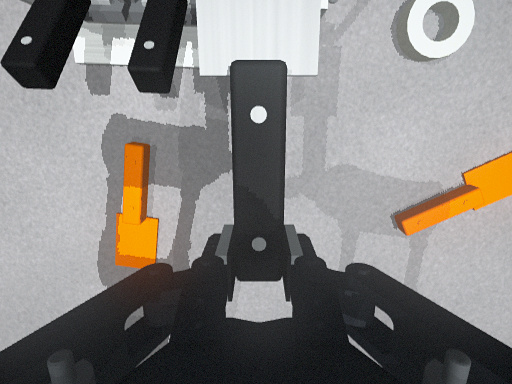

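Emit:
drive_tool([
  [0, -0.08, 0],
  [0, -0.16, 0],
  [0, -0.24, 0],
  [0, -0.32, 0],
  [0, -0.4, 0],
  [0, -0.46, 0],
  [0, -0.5, 0],
  [0, -0.5, 0],
], claw=[10, 10, 10, 10, 10, 10, 10, 10], yaw=[0, 0, 0, 0, 0, 0, 0, 0])

```text
time: 5.12
tool_pos: [0.4018, -0.1924, 0.3971]
tcp_rot: [3.118, 0.361, -0.001]
wrist_force: [0.5, -0.6, -2.1]
width: 0.268
grip_force: 32.2
```

```bash
python3 - <<'E'
from h import *
cs={n:cam(n,'q_'+n) for n in('top','side')}
np.savez('rk.npz',**{n:pts(c) for n,c in cs.items()},tc=cs['top']['color'],sc=cs['side']['color'])
a=cs['top']['color'][135:220,105:225,::-1]; b=cs['side']['color'][85:190,215:295,::-1]
cv2.imwrite('pics/crop.png',np.hstack([cv2.resize(a,(480,420),interpolation=cv2.INTER_CUBIC)[:420],cv2.resize(b,(320,420),interpolation=cv2.INTER_CUBIC)]))
d=np.load('rk.npz')
for n in('top','side'):
    Q=d[n]; X,Y,Z=Q[...,0],Q[...,1],Q[...,2]; V=d[n[0]+'c'].max(-1)
    k=(X>.38)&(X<.72)&(Y>-.01)&(Y<.38)&np.isfinite(Z)
    m=k&(Z>.004)&(Z<.018)&(V>190); print(n,'base',m.sum(),cv2.minAreaRect((Q[m][:,:2]*1000).astype(np.float32)))
    m=k&(Z>.1)&(V<80); nn,l,s,_=cv2.connectedComponentsWithStats(m.astype(np.uint8))
    for i in range(1,nn):
        if s[i,4]>15:
            q=Q[l==i]; c=q.mean(0); w=np.linalg.svd(q-c)[2][0]; w*=-np.sign(w[0])
            print(' handle',s[i],c,w,'elev',np.degrees(np.arcsin(w[2])),'az',np.degrees(np.arctan2(-w[1],-w[0])),q[:,2].max(),q[q[:,0].argmin()])
    m=k&(Z>.15)&(V>110); q=Q[m]; c=np.median(q,0); print(' bar',m.sum(),c,cv2.minAreaRect((q[:,:2]*1000).astype(np.float32)))
E
```

```text
top base 1 ((489.80364990234375, 255.02423095703125), (0.0, 0.0), 0.0)
 handle [161 180   9  25 187] [0.50196049 0.16596634 0.13605538] [-0.79625402 -0.14995304  0.58608328] elev 35.87955601319468 az 10.66520773801555 0.1652459840830931 [0.46094785 0.16925556 0.15034373]
 handle [134 184  11  26 208] [0.48466782 0.24668306 0.13599479] [-0.80060634 -0.16249142  0.5767374 ] elev 35.22139419496646 az 11.472936621144164 0.16713089798205494 [0.44365345 0.24091057 0.15193709]
 bar 353 [0.59633291 0.18234826 0.19574086] ((587.6134643554688, 185.0763397216797), (30.841291427612305, 283.1280212402344), 11.31486701965332)
side base 289 ((530.72998046875, 173.65615844726562), (218.85366821289062, 280.8025817871094), 11.3193359375)
 handle [224 117  30  25 303] [0.49452216 0.19709513 0.13205445] [-0.21755636  0.9759313   0.01507747] elev 0.8639078457626271 az -77.4330017124358 0.16343037653444048 [0.44358869 0.24673582 0.14937073]
 bar 208 [0.60067066 0.15691892 0.19506991] ((567.553466796875, 169.0728759765625), (138.04220581054688, 277.44549560546875), 26.5947208404541)
```

View pics/crop.png

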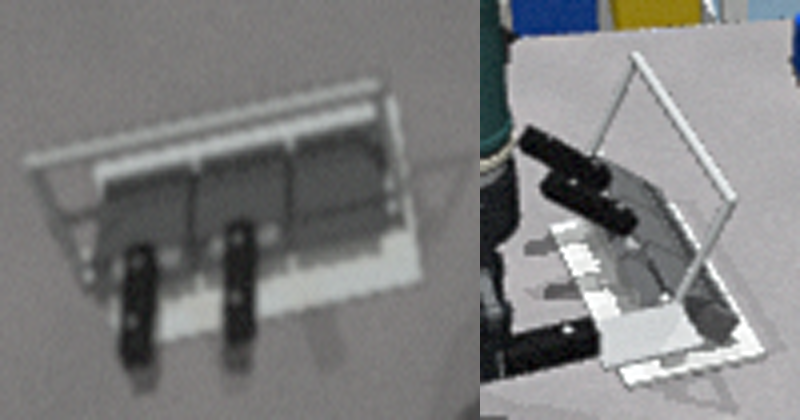

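Emit:
drive_tool([
  [0, 0.08, 0.01],
  [0, 0.16, 0.02],
  [0, 0.24, 0.03],
  [0, 0.3, 0.04],
  [0, 0.32, 0.04],
  [0, 0.32, 0.04],
  [0, 0.32, 0.04],
  [0, 0.32, 0.04],
], claw=[10, 10, 10, 10, 10, 10, 10, 10], yaw=[-0.009, -0.009, -0.009, -0.009, -0.009, -0.009, -0.009, -0.009])

```text
time: 5.88
tool_pos: [0.4019, -0.0282, 0.4168]
tcp_rot: [3.124, 0.327, -0.001]
wrist_force: [0.3, -0.2, -1.1]
width: 0.271
grip_force: 32.2
```

```bash
python3 - <<'E'
from h import *
print(bot.read_state()['tool_pos'],bot.read_state()['tcp_rot'])
c=cam('wrist','w2'); P=pts(c); V=c['color'].max(-1); X,Y,Z=[P[...,i] for i in range(3)]
np.savez('w2.npz',P=P,C=c['color'])
k=(X>.4)&(X<.75)&(Y>.0)&(Y<.38)
m=k&(Z>.004)&(Z<.02)&(V>190); print('base',m.sum(),cv2.minAreaRect((P[m][:,:2]*1000).astype(np.float32)),np.median(Z[m]))
a=np.radians(11.4); ex=np.array([np.cos(a),np.sin(a)]); ey=np.array([-ex[1],ex[0]]); o=np.array([.536,.173])
rx=(P[...,:2]-o)@ex; ry=(P[...,:2]-o)@ey
for y0 in(-110,-97,-84,-71,-58):
    s=k&(abs(ry*1000-y0)<4)&(Z>.003)
    print(y0,[(b,int(round(1000*np.median(Z[s&(abs(rx*1000-b)<2.5)]))) if (s&(abs(rx*1000-b)<2.5)).sum()>2 else None) for b in range(-80,80,6)])
for z0,x0 in((.085,20),(.075,30),(.065,40)):
    s=k&(abs(rx*1000-x0)<4)&(Z>.04)&(Z<.1)&(V<150); print('y range at',x0,ry[s].min(),ry[s].max())
E
```

```text
[ 0.4018731  -0.02824199  0.41681852] [ 3.12392674e+00  3.26650391e-01 -1.06967017e-03]
base 3324 ((511.15576171875, 190.00137329101562), (41.1945686340332, 235.7647247314453), 12.010592460632324) 0.010060466571751164
-110 [(-80, None), (-74, None), (-68, None), (-62, None), (-56, None), (-50, None), (-44, None), (-38, None), (-32, None), (-26, None), (-20, None), (-14, 81), (-8, 85), (-2, None), (4, None), (10, None), (16, None), (22, None), (28, None), (34, None), (40, None), (46, None), (52, None), (58, None), (64, None), (70, None), (76, None)]
-97 [(-80, None), (-74, None), (-68, None), (-62, None), (-56, None), (-50, None), (-44, None), (-38, 10), (-32, 10), (-26, 10), (-20, 10), (-14, 80), (-8, 85), (-2, 10), (4, None), (10, None), (16, None), (22, None), (28, None), (34, None), (40, None), (46, None), (52, None), (58, None), (64, None), (70, None), (76, None)]
-84 [(-80, None), (-74, None), (-68, None), (-62, None), (-56, None), (-50, None), (-44, None), (-38, 10), (-32, 10), (-26, 10), (-20, 10), (-14, 79), (-8, 84), (-2, 10), (4, None), (10, None), (16, None), (22, None), (
[... 281 characters left out ...]
 None), (10, None), (16, None), (22, None), (28, None), (34, None), (40, None), (46, None), (52, None), (58, None), (64, None), (70, None), (76, None)]
-58 [(-80, None), (-74, None), (-68, None), (-62, None), (-56, None), (-50, None), (-44, None), (-38, 10), (-32, 10), (-26, 10), (-20, 10), (-14, 79), (-8, 84), (-2, 11), (4, None), (10, None), (16, None), (22, None), (28, None), (34, None), (40, None), (46, None), (52, None), (58, None), (64, None), (70, None), (76, None)]Traceback (most recent call last):
  File "<stdin>", line 13, in <module>
    return umr_minimum(a, axis, None, out, keepdims, initial, where)
ValueError: zero-size array to reduction operation minimum which has no identity
```

View pics/w2.png

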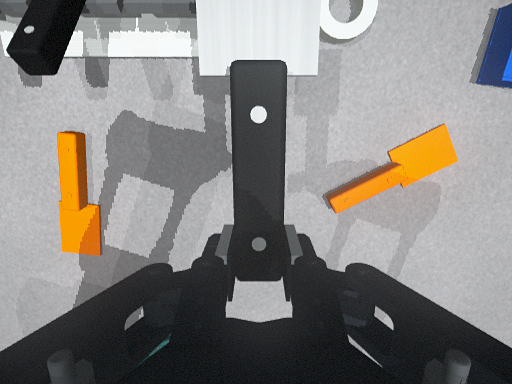

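Emit:
drive_tool([
  [0.07, -0.02, 0.02],
  [0.14, -0.04, 0.05],
  [0.2, -0.06, 0.08],
  [0.24, -0.06, 0.08],
  [0.24, -0.06, 0.08],
  [0.24, -0.06, 0.08],
  [0.24, -0.06, 0.08],
  [0.24, -0.06, 0.08],
], claw=[10, 10, 10, 10, 10, 10, 10, 10], yaw=[0, 0, 0, 0, 0, 0, 0, 0])

```text
time: 6.6
tool_pos: [0.521, -0.0584, 0.4562]
tcp_rot: [-3.124, -0.324, 0.003]
wrist_force: [-0.0, 0.6, -2.0]
width: 0.274
grip_force: 32.2
```

```bash
cat > m.py <<'E'
from h import *
print(bot.read_state()['tool_pos'],bot.read_state()['tcp_rot'])
c=cam('wrist','w3'); P=pts(c); V=c['color'].max(-1); X,Y,Z=[P[...,i] for i in range(3)]
k=(X>.4)&(X<.75)&(Y>-.02)&(Y<.38)
m=k&(Z>.004)&(Z<.02)&(V>190)&(X<.56); q=P[m][:,:2]
print('base',m.sum(),cv2.minAreaRect((q*1000).astype(np.float32)),np.median(Z[m]))
a=np.radians(11.8); ex=np.array([np.cos(a),np.sin(a)]); ey=np.array([-ex[1],ex[0]]); o=np.array([.536,.173])
rx=(P[...,:2]-o)@ex*1000; ry=(P[...,:2]-o)@ey*1000
for y0 in(-110,-97,-84,-71,-58,-44,-40):
    s=k&(abs(ry-y0)<3)&(Z>.03)&(Z<.12)
    j=np.flatnonzero(s.ravel()); j=j[np.argsort(rx.ravel()[j])][::6]
    print(y0,[(int(round(rx.ravel()[i])),int(round(Z.ravel()[i]*1000))) for i in j])
for x0 in(15,25,35):
    s=k&(abs(rx-x0)<3)&(Z>.03)&(Z<.12)&(ry<0)
    if s.any(): print('y range at',x0,np.percentile(ry[s],[0,1,99,100]))
m=k&(Z>.1)&(V<80)&(Z<.19); nn,l,s,_=cv2.connectedComponentsWithStats(m.astype(np.uint8))
for i in range(1,nn):
    if s[i,4]>200: print('dark',s[i],np.percentile(rx[l==i],[1,99]),np.percentile(ry[l==i],[1,50,99]),np.percentile(Z[l==i],[1,99]))
E
python3 m.py
```

```text
[ 0.52102849 -0.05839335  0.45624852] [-3.12436833 -0.32437238  0.00324983]
base 1788 ((513.0269165039062, 169.67904663085938), (36.86703109741211, 275.5185546875), 12.566154479980469) 0.009953588102249777
-110 [(-14, 79), (-13, 81), (-12, 82), (-11, 85), (-9, 86), (-8, 86), (-6, 83), (-5, 82), (-4, 81), (-3, 81), (-2, 81), (1, 77), (2, 78), (3, 76), (4, 75), (5, 74), (7, 73), (8, 72), (9, 89), (10, 92), (12, 93), (13, 94), (14, 94), (15, 93), (16, 92), (17, 91), (18, 90), (19, 89), (21, 89), (22, 87), (24, 86), (25, 86), (26, 85), (27, 83), (28, 83), (29, 81), (30, 80), (32, 79), (34, 79), (35, 77), (36, 76), (40, 73), (57, 57), (60, 56), (62, 53), (64, 52), (66, 51), (67, 50), (68, 49), (70, 46), (72, 48), (73, 45), (75, 43), (77, 42), (79, 40)]
-97 [(-14, 79), (-13, 81), (-12, 83), (-11, 85), (-9, 87), (-7, 85), (-6, 83), (-5, 83), (-4, 83), (-2, 78), (-1, 79), (0, 78), (2, 77), (3, 77), (4, 76), (5, 74), (6, 73), (8, 72), (9, 91), (10, 92), (12, 91), (13, 93), (14, 93), (15, 94), (17, 93), (18, 91), (19, 90), (20, 89), (21, 89), (22, 88), (24, 86), (25, 85), (26, 84), (27, 83), (
[... 2975 characters left out ...]
 75), (27, 75), (29, 83), (30, 71), (31, 70), (33, 72), (34, 69), (36, 75), (38, 71), (39, 65), (41, 62), (42, 67), (44, 65), (45, 62), (47, 57), (48, 64), (50, 61), (51, 58), (52, 58), (54, 55), (55, 54), (56, 53), (58, 49), (59, 55), (61, 51), (63, 48), (64, 53), (65, 51), (67, 42), (68, 48), (70, 43), (72, 47), (73, 38), (75, 41)]
y range at 15 [-1.40669015e+02 -1.40402792e+02 -1.26763659e+00 -7.59046632e-02]
y range at 25 [-1.40755064e+02 -1.19663953e+02 -1.44004483e+00 -1.06028193e-01]
y range at 35 [-1.21992197e+02 -1.21738463e+02 -9.35658819e-01 -4.40797366e-02]
dark [  13  104   57   91 3078] [-74.43717675  10.07148564] [-11.60208553  -6.8845425   11.82063815] [0.10074635 0.16241183]
```

View pics/w3.png

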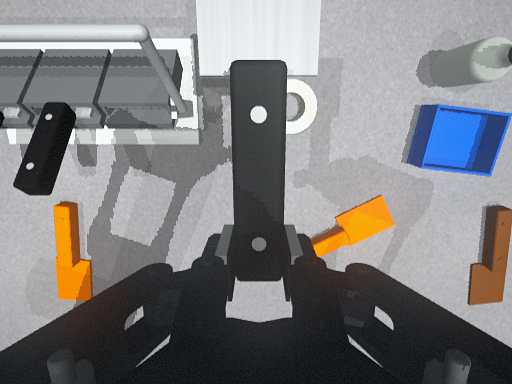

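Emit:
drive_tool([
  [-0.04, 0.06, 0],
  [-0.08, 0.12, 0],
  [-0.12, 0.19, 0],
  [-0.16, 0.26, 0],
  [-0.2, 0.32, 0],
  [-0.24, 0.38, 0],
  [-0.27, 0.43, 0],
  [-0.29, 0.46, 0],
], claw=[10, 10, 10, 10, 10, 10, 10, 10], yaw=[0, 0, 0, 0, 0, 0, 0, 0])

```text
time: 7.32
tool_pos: [0.3743, 0.1736, 0.4572]
tcp_rot: [-3.123, -0.329, -0.0]
wrist_force: [-0.2, 1.4, -1.1]
width: 0.272
grip_force: 32.2
```

Emit:
drive_tool([
  [-0.04, 0.06, 0],
  [-0.08, 0.12, 0],
  [-0.12, 0.18, 0],
  [-0.15, 0.24, 0],
  [-0.15, 0.24, 0],
  [-0.15, 0.24, 0],
  [-0.15, 0.24, 0],
  [-0.15, 0.24, 0],
], claw=[10, 10, 10, 10, 10, 10, 10, 10], yaw=[0, 0, 0, 0, 0, 0, 0, 0])

```text
time: 7.98
tool_pos: [0.3021, 0.2912, 0.4571]
tcp_rot: [3.124, 0.324, 0.0]
wrist_force: [-0.2, 0.5, -2.5]
width: 0.274
grip_force: 32.2
```

```bash
cat > held.py <<'E'
from h import *
st=bot.read_state(); T=cv2.Rodrigues(st['tcp_rot'])[0]; p=st['tool_pos']
print(p.round(4),'az',np.degrees(np.arctan2(T[1,0],T[0,0])),'F',st['wrist_force'].round(1))
c=cam('wrist'); L=(pts(c)-p)@T*1000; V=c['color'].max(-1)
a,b,z=[L[...,i] for i in range(3)]
m=(abs(b)<11)&(z<190)&(z>120)&(a>-40)&(V<90)&(a<110)
for lo in range(-25,110,15):
    s=m&(a>lo)&(a<lo+15)
    if s.sum()>5: print('handle a',lo+7,'top z',np.median(z[s]).round(1),'b',b[s].mean().round(1))
m=(abs(b)<35)&(z<290)&(z>130)&(a>40)&(a<190)&(V>150)
for lo in range(60,180,15):
    s=m&(a>lo)&(a<lo+15)
    if s.sum()>5: print('blade a',lo+7,np.median(z[s]).round(1),np.percentile(b[s],[1,99]).round(1))
print(a[m].max())
E
python3 held.py
```

```text
[0.3021 0.2912 0.4571] az 11.853081634212696 F [-0.2  0.5 -2.5]
handle a -18 top z 156.1 b -0.0
handle a -3 top z 155.9 b 0.0
handle a 12 top z 155.9 b -0.0
handle a 27 top z 156.0 b -0.1
handle a 42 top z 156.0 b 0.0
handle a 57 top z 156.0 b -0.0
handle a 72 top z 156.1 b -0.0
handle a 87 top z 156.3 b -0.0
blade a 67 155.5 [-3.6  3. ]
blade a 82 176.0 [-28.1  27.3]
blade a 97 176.1 [-27.9  27. ]
blade a 112 176.1 [-27.9  27. ]
116.22597670202269
```

Emit:
drive_tool([
  [0, 0, -0.06],
  [0, 0, -0.13],
  [0, 0, -0.2],
  [0, 0, -0.27],
  [0, 0, -0.32],
  [0, 0, -0.352],
  [0, 0, -0.352],
  [0, 0, -0.352],
], claw=[10, 10, 10, 10, 10, 10, 10, 10], yaw=[0, 0, 0, 0, 0, 0, 0, 0])

```text
time: 8.7
tool_pos: [0.3023, 0.291, 0.2805]
tcp_rot: [3.123, 0.323, -0.003]
wrist_force: [-1.1, -0.0, -0.8]
width: 0.276
grip_force: 32.2
```

Emit:
drive_tool([
  [0.006, -0.03, 0],
  [0.012, -0.06, 0],
  [0.018, -0.09, 0],
  [0.024, -0.12, 0],
  [0.03, -0.15, 0],
  [0.03, -0.156, 0],
  [0.03, -0.156, 0],
  [0.03, -0.156, 0],
], claw=[10, 10, 10, 10, 10, 10, 10, 10], yaw=[0, 0, 0, 0, 0, 0, 0, 0])

```text
time: 9.37
tool_pos: [0.3177, 0.2144, 0.2826]
tcp_rot: [-3.123, -0.323, -0.004]
wrist_force: [-0.1, -0.1, -1.3]
width: 0.274
grip_force: 32.2
```

```bash
python3 held.py; python3 - <<'E'
from h import *
a=cam('side')['color'][60:190,170:330,::-1]; cv2.imwrite('pics/s1.png',cv2.resize(a,(738,600),interpolation=cv2.INTER_CUBIC))
E
```

```text
[0.3177 0.2144 0.2826] az 11.822316266731173 F [-0.1 -0.1 -1.3]
handle a -18 top z 156.0 b -0.1
handle a -3 top z 155.9 b 0.0
handle a 12 top z 156.0 b -0.1
handle a 27 top z 156.0 b -0.0
handle a 42 top z 156.0 b 0.0
handle a 57 top z 156.1 b 0.0
handle a 72 top z 156.1 b -0.0
handle a 87 top z 156.3 b -0.1
blade a 67 259.0 [-3.3 34.6]
blade a 82 176.3 [-28.   34.6]
blade a 97 176.1 [-27.9  30.2]
blade a 112 176.2 [-27.9  27. ]
116.31152730382446
```

View pics/s1.png

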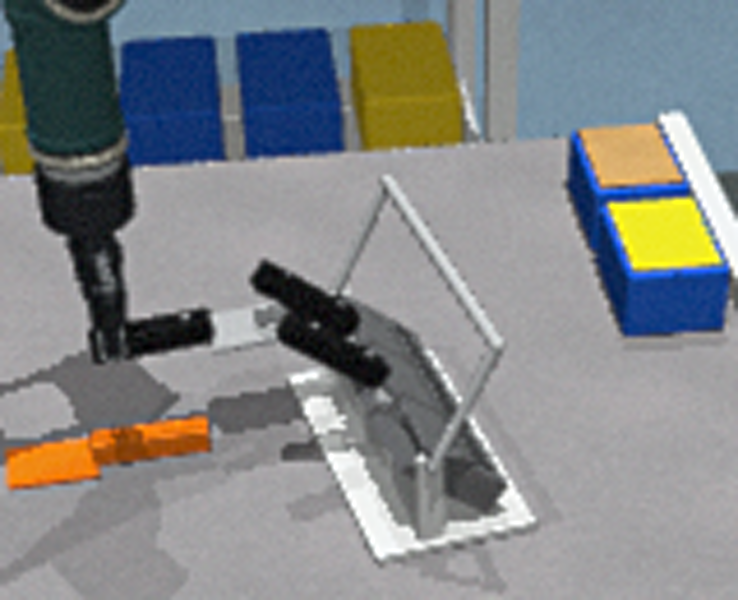

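Emit:
drive_tool([
  [0, 0, 0.015],
  [0.002, 0, 0.03],
  [0.004, 0.001, 0.05],
  [0.008, 0.002, 0.074],
  [0.012, 0.003, 0.09],
  [0.018, 0.004, 0.11],
  [0.025, 0.005, 0.128],
  [0.025, 0.005, 0.128],
], claw=[10, 10, 10, 10, 10, 10, 10, 10], yaw=[0, 0, 0, 0, 0, 0, 0, 0])

```text
time: 10.13
tool_pos: [0.3307, 0.2172, 0.3477]
tcp_rot: [-3.123, -0.326, -0.005]
wrist_force: [-0.3, -1.1, -2.3]
width: 0.271
grip_force: 31.7
```

```bash
python3 held.py
```

```text
[0.3307 0.2172 0.3477] az 11.904096127098764 F [-0.3 -1.1 -2.3]
handle a -18 top z 152.4 b 0.0
handle a -3 top z 155.6 b 0.0
handle a 12 top z 161.4 b -0.1
handle a 27 top z 166.7 b -0.1
handle a 42 top z 172.2 b -0.0
handle a 57 top z 177.4 b 0.1
handle a 72 top z 183.1 b 0.1
handle a 87 top z 186.5 b -0.4
blade a 67 204.3 [-27.8  27.5]
blade a 82 208.6 [-27.9  27.6]
blade a 97 213.5 [-27.6  27.2]
blade a 112 218.7 [-27.7  27.4]
blade a 127 223.9 [-28.1  27.6]
132.57544434459138
```

Emit:
drive_tool([
  [0.008, 0.002, 0.016],
  [0.017, 0.004, 0.032],
  [0.027, 0.006, 0.048],
  [0.038, 0.008, 0.063],
  [0.05, 0.01, 0.077],
  [0.063, 0.013, 0.092],
  [0.066, 0.014, 0.096],
  [0.066, 0.014, 0.096],
], claw=[10, 10, 10, 10, 10, 10, 10, 10], yaw=[0, 0, 0, 0, 0, 0, 0, 0])

```text
time: 10.85
tool_pos: [0.3635, 0.2239, 0.3943]
tcp_rot: [-3.124, -0.325, -0.003]
wrist_force: [0.5, 0.3, -1.5]
width: 0.274
grip_force: 31.5
```

```bash
sed -i 's/(z<190)&(z>120)/(z<230)\&(z>110)/' held.py; python3 held.py
```

```text
[0.3635 0.2239 0.3943] az 11.882644574831088 F [ 0.5  0.3 -1.5]
handle a -18 top z 148.9 b 0.1
handle a -3 top z 155.2 b -0.1
handle a 12 top z 168.3 b 0.0
handle a 27 top z 180.6 b -0.0
handle a 42 top z 192.9 b 0.0
handle a 57 top z 206.1 b -0.0
blade a 67 241.2 [-27.7  27.4]
blade a 82 250.8 [-27.5  27.6]
blade a 97 264.8 [-27.8  27.5]
blade a 112 273.4 [-27.7  27.7]
114.79415514351399
```

```bash
cat > fr.py <<'E'
from h import *
st=bot.read_state(); T=cv2.Rodrigues(st['tcp_rot'])[0]; p=st['tool_pos']
c=cam('wrist','fr'); L=(pts(c)-p)@T*1000
a,b,z=[L[...,i] for i in range(3)]
m=(abs(b)<9)&(a>8)&(a<130)&(z<300)&(z>120)
A,Z=a[m],z[m]
t=(A>10)&(A<55)&(abs(Z-(158+.84*A))<5); k=np.polyfit(A[t],Z[t],1); r=Z-np.polyval(k,A)
print('tilt',np.degrees(np.arctan(k[0])),'top line',k)
on=abs(r)<3; print('handle front top a',np.percentile(A[on],[98,99,99.7]))
B=(r>20)&(r<33); 
if B.sum()>9: print('blade',np.polyfit(A[B],Z[B],1),np.percentile(A[B],[0.5,99.5]))
af=np.percentile(A[on],99.3); zf=np.polyval(k,af); f=np.arctan(k[0])
sh=np.array([af-22*np.sin(f),0,zf+22*np.cos(f)]); print('shoulder tool',sh,'world',p+T@sh/1000, 'tcp',p)
E
python3 fr.py
```

```text
tilt 39.693709484323946 top line [  0.83003055 157.93942083]
handle front top a [91.60108529 92.20153487 92.93937574]
blade [  0.74186217 190.25085908] [65.18336598 81.70741727]
shoulder tool [ 78.60048547   0.         251.7713449 ] world [0.4404259  0.24013237 0.14211586] tcp [0.36314109 0.22377233 0.39376294]
```

Emit:
drive_tool([
  [-0.006, -0.001, -0.008],
  [-0.006, -0.001, -0.008],
  [-0.029, -0.006, 0.012],
  [-0.055, -0.011, 0.034],
  [-0.08, -0.017, 0.056],
  [-0.08, -0.017, 0.12],
  [-0.08, -0.017, 0.18],
  [-0.08, -0.017, 0.2],
], claw=[10, 10, 10, 10, 10, 10, 10, 10], yaw=[0, 0, 0, 0, 0, 0, 0, 0])

```text
time: 11.62
tool_pos: [0.3225, 0.2154, 0.4975]
tcp_rot: [-3.122, -0.326, -0.01]
wrist_force: [0.7, -0.5, -1.2]
width: 0.27
grip_force: 31.6
```

```bash
python3 fr.py
```

```text
tilt 39.63660170159263 top line [  0.82834853 157.88192902]
handle front top a [63.75320775 64.34928766 64.92605576]
blade [  0.83318024 183.68629127] [ 65.2071508 111.4545688]
shoulder tool [ 50.86129311   0.         228.58030654] world [0.37368706 0.22667195 0.26925916] tcp [0.32254659 0.21535537 0.49749679]
```

View pics/fr.png

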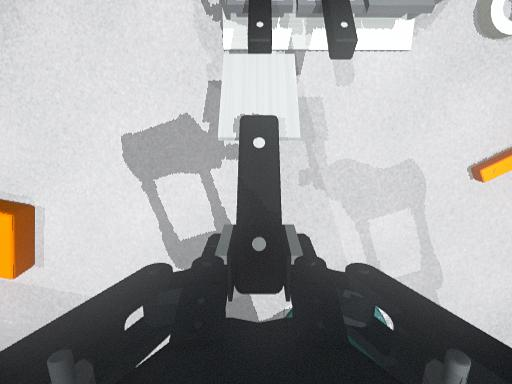

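Emit:
drive_tool([
  [0.03, -0.04, 0],
  [0.07, -0.1, 0],
  [0.11, -0.16, 0],
  [0.15, -0.22, 0],
  [0.19, -0.27, 0],
  [0.207, -0.301, 0],
  [0.207, -0.301, 0],
  [0.207, -0.301, 0],
], claw=[10, 10, 10, 10, 10, 10, 10, 10], yaw=[0, 0, 0, 0, 0, 0, 0, 0])

```text
time: 12.33
tool_pos: [0.426, 0.0639, 0.4912]
tcp_rot: [-3.125, -0.322, 0.005]
wrist_force: [-0.7, 0.3, -0.7]
width: 0.273
grip_force: 31.6
```

Emit:
drive_tool([
  [0, 0, -0.04],
  [0, 0, -0.09],
  [0, 0, -0.14],
  [0, 0, -0.19],
  [0, 0, -0.23],
  [0, 0, -0.24],
  [0, 0, -0.24],
  [0, 0, -0.24],
], claw=[10, 10, 10, 10, 10, 10, 10, 10], yaw=[0, 0, 0, 0, 0, 0, 0, 0])

```text
time: 13.0
tool_pos: [0.4258, 0.0653, 0.3736]
tcp_rot: [-3.124, -0.328, -0.0]
wrist_force: [0.2, 0.0, -0.9]
width: 0.277
grip_force: 31.5
```

```bash
cat > rk.py <<'E'
from h import *
o=np.array([.5555,.0918,.082]); a=np.radians(11.9); f=np.radians(40)
ex=np.array([np.cos(a),np.sin(a),0]); ey=np.array([-ex[1],ex[0],0]); up=np.array([0,0,1.])
S=np.c_[ex*np.cos(f)-up*np.sin(f),ey,ex*np.sin(f)+up*np.cos(f)]  # slot frame
E
cat > chk.py <<'E'
from rk import *
exec(open('fr.py').read())
w=p+T@np.array([51.5,0,229])/1000; print('shoulder in slot mm',((w-o)@S*1000).round(1), 'F',st['wrist_force'])
Q=pts(c); q=(Q-o); rx=q@ex*1000; ry=q@ey*1000; Zm=Q[...,2]*1000
for y0 in(-36,36):
    s=(abs(ry-y0)<3)&(Zm>60)&(Zm<110)&(rx<40)&(rx>-30); j=np.flatnonzero(s.ravel()); j=j[np.argsort(rx.ravel()[j])][::8]
    print(y0,[(int(rx.ravel()[i].round()),int(Zm.ravel()[i].round())) for i in j][:30])
E
python3 chk.py
```

```text
tilt 39.65315609762653 top line [  0.82883583 157.95906953]
handle front top a [63.73755193 64.3409115  64.91610034]
blade [  0.87723719 180.20334334] [ 65.19250105 129.76363511]
shoulder tool [ 50.85545452   0.         228.68423237] world [0.47556411 0.07589624 0.14487263] tcp [0.42579733 0.06528648 0.37355026]
shoulder in slot mm [-102.1    0.9   -4. ] F [ 0.2463139   0.01761276 -0.89621355]
-36 [(-18, 80), (-17, 80), (-16, 79), (-15, 83), (-14, 82), (-14, 83), (-13, 85), (-12, 86), (-11, 86), (-10, 86), (-9, 85), (-8, 84), (-7, 83), (-5, 82), (-4, 80), (-3, 79), (-2, 80), (-1, 80), (0, 82), (0, 83), (1, 83), (2, 83), (3, 83), (3, 86), (4, 84), (4, 87), (5, 87), (6, 90), (7, 90), (7, 88)]
36 [(-17, 81), (-17, 81), (-16, 81), (-15, 82), (-15, 82), (-14, 83), (-13, 83), (-13, 84), (-12, 85), (-11, 85), (-10, 86), (-9, 85), (-8, 85), (-7, 83), (-6, 82), (-5, 80), (-4, 80), (-3, 80), (-2, 79), (-1, 79), (-1, 77), (0, 76), (1, 77), (2, 77), (2, 84), (3, 82), (3, 85), (4, 83), (4, 87), (5, 76)]
```

Emit:
drive_tool([
  [0.005, -0.001, 0.005],
  [0.02, 0.002, -0.008],
  [0.035, 0.005, -0.021],
  [0.05, 0.008, -0.034],
  [0.065, 0.012, -0.046],
  [0.08, 0.015, -0.059],
  [0.08, 0.015, -0.059],
  [0.08, 0.015, -0.059],
], claw=[10, 10, 10, 10, 10, 10, 10, 10], yaw=[0, 0, 0, 0, 0, 0, 0, 0])

```text
time: 13.72
tool_pos: [0.4663, 0.0722, 0.3427]
tcp_rot: [-3.125, -0.326, 0.003]
wrist_force: [0.6, 0.7, -0.8]
width: 0.275
grip_force: 31.6
```

```bash
python3 chk.py | head -7
```

```text
tilt 39.72415121127853 top line [  0.8309283  157.96375294]
handle front top a [ 64.30006174  64.88268877 111.86406759]
blade [  0.83066501 184.09028853] [65.16025281 99.86889677]
shoulder tool [ 50.83948949   0.         228.81146178] world [0.51565988 0.08261321 0.11381801] tcp [0.46634993 0.07216419 0.3427256 ]
shoulder in slot mm [-51.1  -0.8  -1.6] F [ 0.58104183  0.65967319 -0.84623812]
-36 [(-17, 80), (-16, 80), (-16, 81), (-15, 81), (-14, 83), (-13, 85), (-12, 85), (-11, 85), (-11, 85), (-9, 86), (-9, 85), (-8, 83), (-7, 82), (-6, 83), (-5, 81), (-4, 80), (-3, 79), (-2, 78), (-2, 78), (0, 82), (0, 82), (1, 83), (1, 84), (2, 84), (3, 84), (3, 84), (4, 85), (5, 86), (5, 86), (6, 90)]
36 [(-17, 80), (-17, 82), (-16, 81), (-15, 82), (-14, 83), (-14, 84), (-13, 85), (-12, 85), (-12, 87), (-11, 88), (-10, 86), (-9, 85), (-9, 85), (-8, 84), (-7, 83), (-6, 83), (-6, 82), (-5, 82), (-4, 80), (-3, 80), (-3, 80), (-2, 79), (-1, 79), (0, 80), (0, 81), (1, 82), (1, 76), (2, 84), (2, 86), (3, 81)]
```

Emit:
drive_tool([
  [0.015, 0.003, -0.012],
  [0.03, 0.006, -0.025],
  [0.045, 0.009, -0.038],
  [0.06, 0.013, -0.051],
  [0.07, 0.015, -0.059],
  [0.075, 0.016, -0.063],
  [0.078, 0.016, -0.066],
  [0.078, 0.016, -0.066],
], claw=[10, 10, 10, 10, 10, 10, 10, 10], yaw=[0, 0, 0, 0, 0, 0, 0, 0])

```text
time: 14.43
tool_pos: [0.5045, 0.0802, 0.3109]
tcp_rot: [-3.124, -0.326, 0.006]
wrist_force: [-5.1, 0.3, 4.5]
width: 0.271
grip_force: 32.3
```

```bash
python3 chk.py | head -5
```

```text
tilt 39.60362280279549 top line [  0.82737845 157.93377043]
handle front top a [63.78738721 64.38019467 64.95018409]
shoulder tool [ 50.90865767   0.         228.60838759] world [0.5534991  0.09063195 0.08208985] tcp [0.50453499 0.08016194 0.31088317]
shoulder in slot mm [-1.  -0.7 -1.3] F [-5.11618942  0.32171349  4.50379474]
-36 [(-17, 78), (-16, 80), (-16, 81), (-15, 82), (-14, 83), (-13, 85), (-12, 86), (-11, 85), (-10, 85), (-10, 84), (-9, 84), (-8, 83), (-8, 83), (-7, 82), (-6, 82), (-6, 82), (-5, 81), (-4, 81), (-4, 82), (-3, 79), (-2, 78), (-1, 77), (0, 80), (0, 80), (1, 81), (2, 81), (2, 82), (3, 81), (3, 87), (4, 87)]
```

Emit:
drive_tool([
  [0.003, 0.001, -0.003],
  [0.006, 0.001, -0.005],
  [0.006, 0.001, -0.005],
  [0.006, 0.001, -0.005],
  [0.006, 0.001, -0.005],
], claw=[10, 10, 10, 10, 10], yaw=[0, 0, 0, 0, 0])

```text
time: 14.9
tool_pos: [0.5055, 0.0803, 0.3095]
tcp_rot: [3.124, 0.326, -0.014]
wrist_force: [-16.7, -1.7, 16.8]
width: 0.273
grip_force: 33.4
```

```bash
python3 chk.py | head -5
```

```text
tilt 38.45850356984418 top line [  0.7942541  158.28292882]
handle front top a [64.37148686 64.95182236 65.52103821]
shoulder tool [ 51.8215273    0.         227.53734196] world [0.55423475 0.09076411 0.08149092] tcp [0.50554157 0.08033029 0.30947957]
shoulder in slot mm [-0.1 -0.8 -2.7] F [-16.69870595  -1.70889364  16.81282034]
-36 [(-17, 78), (-16, 80), (-16, 81), (-15, 81), (-14, 83), (-13, 84), (-12, 85), (-11, 87), (-11, 86), (-10, 85), (-9, 85), (-8, 83), (-8, 83), (-7, 82), (-6, 82), (-6, 81), (-5, 81), (-4, 81), (-4, 80), (-3, 79), (-3, 80), (-1, 78), (-1, 76), (0, 81), (0, 82), (1, 83), (2, 83), (2, 83), (3, 85), (4, 84)]
```

Emit:
drive_tool([
  [-0.003, -0.001, 0.003],
  [-0.003, -0.001, 0.003],
  [-0.003, -0.001, 0.003],
  [-0.003, -0.001, 0.003],
  [-0.003, -0.001, 0.003],
  [-0.003, -0.001, 0.003],
], claw=[60, 60, 60, 60, 60, 60], yaw=[0, 0, 0, 0, 0, 0])

```text
time: 15.45
tool_pos: [0.5066, 0.0801, 0.3095]
tcp_rot: [3.125, 0.326, -0.0]
wrist_force: [0.6, 0.1, -0.3]
width: 0.703
grip_force: 0.0
```

Emit:
drive_tool([
  [0, 0, 0.03],
  [0, 0, 0.08],
  [0, 0, 0.14],
  [0, 0, 0.2],
  [-0.05, 0, 0.26],
  [-0.1, 0, 0.28],
  [-0.14, 0, 0.28],
  [-0.14, 0, 0.28],
], claw=[60, 60, 60, 60, 60, 60, 60, 60], yaw=[0, 0, 0, 0, 0, 0, 0, 0])

```text
time: 16.12
tool_pos: [0.4343, 0.0802, 0.451]
tcp_rot: [-3.124, -0.327, -0.002]
wrist_force: [-1.3, 0.6, -0.6]
width: 0.704
grip_force: 0.0
```

```bash
cat > v.py <<'E'
from rk import *
print(bot.read_state()['tool_pos'])
c=cam('wrist','v'); Q=pts(c); q=Q-o; V=c['color'].max(-1); s=q@S*1000; ry=s[...,1]; Zm=Q[...,2]*1000; rx=q@ex*1000
for y0 in(0,84,168):
    m=(abs(ry-y0)<14)&(V<90)&(s[...,0]>-125)&(s[...,0]<5)&(s[...,2]>-10)&(s[...,2]<40)
    t=m&(s[...,2]>14)&(s[...,0]>-90)&(s[...,0]<-10)
    if t.sum()>30: print(y0,'rear end x',np.percentile(s[...,0][m],[.5,2]).round(1),'top z',np.polyfit(s[...,0][t],s[...,2][t],1).round(3),'y',np.percentile(ry[t],[1,99]).round(1),'front',s[...,0][t].max().round(1))
m=(Zm>150)&(rx>20)&(rx<130)&(V>100)&(ry<60); print('bar top rx,z',np.percentile(rx[m],[2,50,98]),np.percentile(Zm[m],[2,50,98]),'ry',ry[m].min())
E
python3 v.py
```

```text
[0.43427441 0.08016608 0.4510281 ]
0 rear end x [-104.1 -103.8] top z [ 0.057 20.495] y [-12.   11.4] front -10.1
84 rear end x [-104.  -103.7] top z [2.0000e-03 1.9825e+01] y [72.8 95.7] front -10.1
168 rear end x [-103.8 -103.5] top z [ 0.    19.476] y [156.5 179.8] front -10.1
bar top rx,z [31.91767342 34.07499819 35.63041437] [150.1276089  152.24784591 155.23987584] ry -56.23665681080897
```

View pics/v.png

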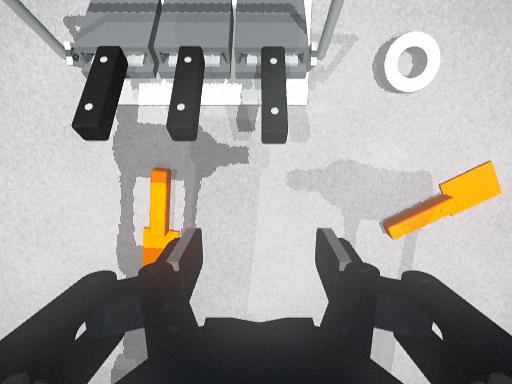

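Its rear end and top line match the stowed scrapers (x −104 mm, within 3° of slot slope): the scraper is home. Now I'll swing the keeper over.

Emit:
drive_tool([
  [0.05, 0.017, 0],
  [0.12, 0.042, 0],
  [0.19, 0.066, 0],
  [0.26, 0.091, 0],
  [0.33, 0.115, 0],
  [0.39, 0.136, 0],
  [0.421, 0.147, 0],
  [0.421, 0.147, 0],
], claw=[0, 0, 0, 0, 0, 0, 0, 0], yaw=[0, 0, 0, 0, 0, 0, 0, 0])

```text
time: 16.83
tool_pos: [0.6505, 0.1546, 0.4469]
tcp_rot: [-3.125, -0.327, 0.002]
wrist_force: [0.4, -0.3, -0.1]
width: -0.0
grip_force: 0.0
```

Emit:
drive_tool([
  [0, 0, -0.03],
  [0, 0, -0.08],
  [0, 0, -0.13],
  [0, 0, -0.17],
  [0, 0, -0.196],
  [0, 0, -0.196],
  [0, 0, -0.196],
  [0, 0, -0.196],
], claw=[0, 0, 0, 0, 0, 0, 0, 0], yaw=[0, 0, 0, 0, 0, 0, 0, 0])

```text
time: 17.5
tool_pos: [0.6475, 0.1536, 0.3531]
tcp_rot: [-3.124, -0.326, -0.003]
wrist_force: [-0.5, 0.2, 0.9]
width: -0.0
grip_force: 0.0
```

```bash
cat > b.py <<'E'
from rk import *
st=bot.read_state(); q=st['tool_pos']-o; print('TCP rx,ry,z',(q@ex*1000).round(1),(q@ey*1000).round(1),(q[2]+.082).round(4),'F',st['wrist_force'].round(1))
for n in('top','side'):
    c=cam(n,'b_'+n); Q=pts(c)-o; V=c['color']; V=V.max(-1).astype(int)*(np.ptp(V.astype(int),axis=-1)<30)
    rx,ry,z=Q@ex*1000,Q@ey*1000,Q[...,2]*1000+82
    for lo,hi in((-48,-10),(80,210)):
        m=(ry>lo)&(ry<hi)&(V>105)&(z>140)&(z<215)&(rx>-130)&(rx<130)
        if m.sum()>8: print(n,lo,m.sum(),'bar rx',np.median(rx[m]).round(1),'z',np.median(z[m]).round(1))
E
python3 b.py
```

```text
TCP rx,ry,z 102.7 41.5 0.3531 F [-0.5  0.2  0.9]
top -48 49 bar rx 57.2 z 195.2
side -48 24 bar rx 57.4 z 196.3
side 80 58 bar rx 57.4 z 196.5
```

Emit:
drive_tool([
  [-0.03, -0.006, -0.002],
  [-0.058, -0.012, -0.004],
  [-0.088, -0.018, 0.007],
  [-0.119, -0.025, 0.016],
  [-0.148, -0.031, 0.019],
  [-0.178, -0.037, 0.019],
  [-0.207, -0.044, 0.014],
  [-0.236, -0.05, 0.006],
], claw=[0, 0, 0, 0, 0, 0, 0, 0], yaw=[0, 0, 0, 0, 0, 0, 0, 0])

```text
time: 18.27
tool_pos: [0.5295, 0.1287, 0.3578]
tcp_rot: [-3.124, -0.326, -0.011]
wrist_force: [0.8, -0.1, 1.0]
width: -0.0
grip_force: 0.6
```

```bash
python3 b.py
```

```text
TCP rx,ry,z -17.8 41.5 0.3578 F [ 0.8 -0.1  1. ]
top -48 41 bar rx -33.4 z 201.0
top 80 21 bar rx -32.9 z 202.5
side -48 20 bar rx -37.9 z 201.4
side 80 57 bar rx -37.6 z 201.3
```

Emit:
drive_tool([
  [-0.026, -0.005, -0.014],
  [-0.052, -0.011, -0.032],
  [-0.065, -0.013, -0.042],
  [-0.077, -0.016, -0.052],
  [-0.087, -0.018, -0.063],
  [-0.096, -0.02, -0.073],
  [-0.101, -0.021, -0.077],
  [-0.101, -0.021, -0.077],
], claw=[0, 0, 0, 0, 0, 0, 0, 0], yaw=[0, 0, 0, 0, 0, 0, 0, 0])

```text
time: 19.03
tool_pos: [0.4807, 0.1185, 0.318]
tcp_rot: [-3.124, -0.326, -0.014]
wrist_force: [6.7, 1.4, 0.5]
width: -0.003
grip_force: 3.5
```

```bash
python3 b.py
```

```text
TCP rx,ry,z -67.6 41.6 0.318 F [6.7 1.4 0.5]
top -48 44 bar rx -83.1 z 167.1
side -48 22 bar rx -83.3 z 168.4
side 80 52 bar rx -82.8 z 168.4
```

Emit:
drive_tool([
  [-0.006, -0.001, -0.004],
  [-0.008, -0.002, -0.006],
  [-0.008, -0.002, -0.006],
  [-0.008, -0.002, -0.006],
], claw=[0, 0, 0, 0], yaw=[0, 0, 0, 0])

```text
time: 19.47
tool_pos: [0.4793, 0.1182, 0.3178]
tcp_rot: [-3.122, -0.325, -0.027]
wrist_force: [12.3, 3.0, 5.7]
width: -0.003
grip_force: 5.8
```

Emit:
drive_tool([
  [0.02, 0.004, 0],
  [0.04, 0.008, 0],
  [0.05, 0.01, 0.03],
  [0.05, 0.01, 0.09],
  [0.05, 0.01, 0.15],
  [0.05, 0.01, 0.22],
  [0.05, 0.01, 0.28],
  [0.05, 0.01, 0.28],
], claw=[0, 0, 0, 0, 0, 0, 0, 0], yaw=[0, 0, 0, 0, 0, 0, 0, 0])

```text
time: 20.13
tool_pos: [0.5014, 0.1225, 0.4597]
tcp_rot: [-3.124, -0.326, -0.015]
wrist_force: [0.9, 0.9, 0.9]
width: -0.001
grip_force: 0.0
```

Emit:
drive_tool([
  [-0.05, -0.06, 0.02],
  [-0.07, -0.12, 0.02],
  [-0.1, -0.18, 0.02],
  [-0.13, -0.24, 0.02],
  [-0.13, -0.3, 0.02],
  [-0.13, -0.36, 0.02],
  [-0.13, -0.36, 0.02],
  [-0.13, -0.36, 0.02],
], claw=[0, 0, 0, 0, 0, 0, 0, 0], yaw=[0, 0, 0, 0, 0, 0, 0, 0])

```text
time: 20.8
tool_pos: [0.4344, -0.0592, 0.4618]
tcp_rot: [-3.124, -0.32, 0.004]
wrist_force: [0.5, -0.3, -0.3]
width: 0.0
grip_force: 0.0
```

```bash
python3 b.py; python3 v.py; python3 - <<'E'
from h import *
a=cv2.imread('pics/b_side.png')[70:250,190:340]; b=cv2.imread('pics/b_top.png')[110:230,100:340]
cv2.imwrite('pics/end.png',np.hstack([cv2.resize(a,(300,360)),cv2.resize(b,(480,360))[:, :480]]))
E
```

```text
TCP rx,ry,z -149.6 -122.8 0.4618 F [ 0.5 -0.3 -0.3]
top 80 157 bar rx -82.6 z 166.7
side -48 24 bar rx -82.8 z 168.7
side 80 16 bar rx -82.1 z 168.8
[ 0.43459741 -0.05770977  0.46211802]
0 rear end x [-104.5 -104. ] top z [ 0.054 20.093] y [-12.9  10.3] front -10.0
84 rear end x [-104.1 -103.7] top z [-0.    19.228] y [72.3 95.5] front -10.1Traceback (most recent call last):
  File "v.py", line 8, in <module>
    m=(Zm>150)&(rx>20)&(rx<130)&(V>100)&(ry<60); print('bar top rx,z',np.percentile(rx[m],[2,50,98]),np.percentile(Zm[m],[2,50,98]),'ry',ry[m].min())
                                                                      ~~~~~~~~~~~~~^^^^^^^^^^^^^^^^^
    return _quantile_unchecked(
        a, q, axis, out, overwrite_input, method, keepdims, weights)
    return _ureduce(a,
                    func=_quantile_ureduce_func,
    ...<5 lines>...
                    overwrite_input=overwrite_input,
                    method=method)
    r = func(a, **kwargs)
    result = _quantile(arr,
                       quantiles=q,
    ...<2 lines>...
                       out=out,
                       weights=wgt)
    slices_having_nans = np.isnan(arr[-1, ...])
                                  ~~~^^^^^^^^^
IndexError: index -1 is out of bounds for axis 0 with size 0
```

View pics/end.png

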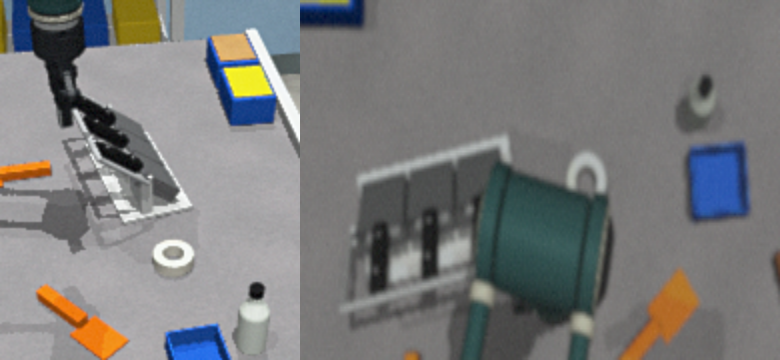

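The bar sits at x −83 mm, z ~163 mm in front of all three handle ends, firm against its stop. The scraper is home, and the roll, bottle and bin are unmoved.

```bash
python3 -c "
from workcell import bot; print(bot.finish_job())"
```

```text
the job is handed in; nothing more can be done
None
```

The scraper is fully home in the empty slot and the keeper is closed on its stop; the roll, bottle and bin were not touched, and the job is handed in at about 21 s on the robot's clock (verdict not shown). The handle end hangs about 3° low in the slot's play.

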